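# Inspect a clamped fitting with a loupe at the marked focal height

## Robot

A 7-joint arm with a two-finger parallel gripper is mounted at the origin on a cart in front of the work surface, level with it; the furniture and walls round the work are solid. World frame = base frame: x ahead of the robot, y to its left, z up, the work surface at z = 0. Lengths are in m, angles in rad, forces in N, time in s.
With the tool pointing down it reaches from about 0.4 to 0.85 m from the base axis. Payload 10.4 kg.
Tool frame: the origin (TCP) lies midway between the tips of the shut fingers; the grasp point (between the pads) lies 19 mm behind it; z points along the fingers, y is the line along which they close (so a half turn about z gives the same grasp; the last joint's range is limited). The gripper opens to 85 mm and grips with 20 to 120 N. Pads are 22 mm wide; open, the fingers measure 114 mm over their backs; the gripper's body (76 mm by 85 mm) begins 54 mm behind the grasp point. The pads swing forward as they close: fully open they stand 13 mm farther back than shut.
Start: joints at [1.139, 0.332, -0.065, 1.46, 0.022, 1.35, -0.088], TCP at [0.248, -0.574, 0.231] pointing down, gripper open.
Joint ranges: [-2.6, 2.6], [-0.5, 2.12], [-1.47, 1.34], [0.16, 2.42], [-1.27, 4.41], [0.06, 2.06], [-2.6, 2.6]. Speed limits (rad/s): [2.22, 2.22, 2.79, 2.79, 3.14, 3.14, 3.14].

## Interface

Orientations are given as a rotation vector (axis times angle).
In Python, from bench import telemetry, vision, workorder gives the robot as it stands.
- The arm moves only by the tool drive_tool, never from a script. Its argument "rows" is text: rows parted by semicolons, each of 7 numbers parted by spaces: the shift along the tool's x, y, z in mm, then the turn, a rotation vector about the tool's x, y, z in rad, then the opening, from -1 (shut) to 1 (fully open). A call has exactly 8 rows; each row shifts and turns the commanded pose from where the row before left it, along the tool's axes as they then stand; what a row does not reach is not made up. A row lasts 1/10 s, in which the tool goes at most 50 mm and 8.59 degrees, less where a joint would pass 70% of its speed; a pose out of reach is approached as far as the arm can. A call with a gripper value outside its range is refused whole. The fingers move at their own pace and stop on an object; "newtons" is the grip in N (left out, the last holds). Time passes only in rows, so rows that do not move let the fingers close, or fill a call up. It gives the time, the measured TCP pose, the force, the opening and the grip force at its end, in the units of the state.
- telemetry.get_state(): the state, without advancing time (a new reading comes with each control period).
- vision.camera(name): name is "scene" or "top"; returns a dict with "image" (400x640x3 uint8, red, green, blue), "camera_matrix" (3x3 intrinsics, pixels), "world_to_cam" (4x4, takes a point from world to camera coordinates). Camera axes: x right, y up, looking along -z (the intrinsics and any distortion apply to the point x, -y, -z); pixel columns grow to the right and rows downward; lengths in m; the calibration is good to about 2 mm. A picture is of the moment at which its call begins. There is no depth.
- workorder.job_done(): hands the job in; it is judged then, once.
The state is a dict: "t": time; "joints": joint angles; "joint_vel": joint speeds; "effort": joint torques, N m; "ee_pos": TCP position; "tool_rot": TCP orientation; "contact_force": force on the tool from outside, world axes, zero at the start; "torque": the same for the moment, N m; "gripper_width": opening from 0.0 (shut) to 1.0 (fully open); "grasp_force": force on a finger pad.
Only numpy, scipy, OpenCV 4.12 (cv2) and the standard library are available. Lean on these libraries where they do the work, as an engineer would, in place of code of your own. Each camera call takes 0.05 s, during which the arm holds its last target. There are 200 camera calls.

## Task

Press the black window cover with the red tab down on the inspection nest until it clicks and stays shut over the cream fitting by itself. Then pick up the blue-handled loupe and hold it in the air, the same way up as it lay, lens level and centred over the fitting, with the lens at the height of the orange collar on the nest's post. Finish while holding it still there; the loupe must not touch the nest, and the collar and the two vials must stay where they are.

Things in the scene. Friction and masses are not known exactly. Their poses are not given: they have to be found in the camera images.
- part (a point): Centre of the cream plastic tee fitting (23x30x13 mm) that is fixed in the inspection nest, 27 mm above the bench. The nest is an aluminium block 140x90x20 mm, fixed to the bench. This point's x axis is the nest's x axis, z is up: block from x = -50 to +90 mm, y = -45 to +45 mm; the cover's hinge line is along y at x = +45 mm; at x = +76 mm stands a vertical steel post 8 mm thick whose top is 170 mm above the bench
- cover (a joint): Opening angle of the nest's black window cover, rad: 0 fully shut, 1.0 open as far as it goes. It is a frame 93x80x8 mm with a window 56x48 mm over the fitting, hinged at the nest's +x end; its free end with the red tab rises as it opens. A weak spring lifts it again unless it is pressed fully to 0, where a sprung ball in the nest's front face catches it; pressing it home takes about 3 to 6 N on the tab. Shut, its upper face is 34 mm above the bench
- tab (a point): Centre of the upper face of the red finger tab (30x36x8 mm) at the cover's free end; it lies 107 mm from the hinge line, 4 mm off the cover's mid plane. z is normal to the cover, outward. It moves on an arc about the hinge; shut, it is 34 mm above the bench
- cover_hinge (a point): Point on the cover's hinge line midway across the nest, 30 mm above the bench; its y axis is the hinge axis (a positive turn about y opens the cover), its x axis is the nest's x
- focus_mark (a point): Centre of the orange collar (24 mm across, 10 mm tall) that sits part way up the nest's steel post; its height, between 95 and 145 mm above the bench, marks the height for the middle of the loupe's lens. It can slide on the post by a push of some newtons and must not be moved
- loupe_handle (a point): Centre of the loupe's blue handle, a bar 80 long (x) x 18 wide (y) x 20 mm high (z), 24 mm above the bench as the loupe lies on its lens ring and a rubber foot under the handle's end. x points along the handle to the lens, z is up. The loupe weighs 0.08 to 0.17 kg with its centre of mass in the handle, towards the lens
- lens (a point): Centre of the loupe's clear round lens, 85 mm from the handle's centre along x and 18 mm lower; it sits in a black ring 64 mm across and 12 mm high (6 mm above and below this point). z is the lens axis, up when level
- vial_tan: Sample vial with tan contents and a black cap, 27 mm across, 50 mm tall, standing; origin at the centre of its underside; leave alone
- vial_empty: Empty clear sample vial with a black cap, 27 mm across, 50 mm tall, standing; origin at the centre of its underside; leave alone
- nest: The inspection nest described at part, with its cover and collar; origin at the bench, below the fitting
- loupe: The loupe described at loupe_handle; origin at the bench, below the handle's centre, same axes

How it is judged:
On the way, in this order (a step that is already met when the one before it is completed fails the run):
1. the cover is caught shut by itself, with nothing pressing it, before the loupe is lifted (value of joint cover below 0.05 rad and contact force between each of the arm, the fingers and nest below 0.1 N and height (world z) of lens below 0.03 m), for 0.2 s.
2. the loupe is lifted off the bench in the gripper (height (world z) of lens above 0.05 m and contact force between the fingers and loupe above 0.5 N), for 0.2 s.
At the end, for the whole second after the job is handed in: The cover stays shut (under 0.05 rad); the gripper holds the loupe still in the air, clear of the nest, its lens centre within 10 mm of the fitting's centre seen from above, within 6 mm of the height of the orange collar's middle, and its axis within 0.10 rad of vertical (value of joint cover below 0.05 rad and horizontal distance between lens and part below 0.01 m and z of lens in the frame of focus_mark between -0.006 and 0.006 m and angle between lens's own z axis and vertical below 0.1 rad and contact force between the fingers and loupe above 0.5 N and contact force between loupe and nest below 0.1 N and linear speed of loupe below 0.02 m/s); the arm keeps its last pose, push and grip.
It fails at once if the loupe knocks against the nest (contact force between loupe and nest above 1 N).
It fails at once if the focus collar is pushed along its post (distance of focus_mark from where it was at the start of the episode above 0.004 m).
It fails at once if the tan vial is disturbed (distance of vial_tan from where it was at the start of the episode above 0.02 m).
It fails at once if the empty vial is disturbed (distance of vial_empty from where it was at the start of the episode above 0.02 m).
It also fails if it takes over 64 s, if anything falls off the work surface, if the arm or the gripper's body presses on something with over 40 N, if the wrist force passes 120 N, or if a joint passes its speed limit or range.

## Working session

There is one attempt and no reset: what is moved stays moved. The work goes in short steps, Python scripts to look and compute and a tool call to move; the robot and the scene stay as the last step left them, time stands still between calls to the robot, and variables do not carry over. Pictures are saved under pics/ and viewed, at most 10 in all, crops included, and the job is handed in when it is done.

Besides the shell and the picture viewer there is one more tool, called after "Request:" by a JSON object that holds its "fn" and its "kwargs". drive_tool: Moves the arm, as the interface text tells. Its arguments: {"type":"object","properties":{"rows":{"type":"string"},"newtons":{"type":"number"}},"required":["rows"]}

```bash
mkdir -p pics; cat > h.py <<'E'
import numpy as np, cv2
from bench import telemetry, vision, workorder
def cam(n,save=None):
    c=vision.camera(n); 
    if save: cv2.imwrite('pics/'+save,cv2.cvtColor(c['image'],cv2.COLOR_RGB2BGR))
    return c
def ray(c,u,v):
    K=np.array(c['camera_matrix']);T=np.array(c['world_to_cam'])
    p=np.linalg.inv(K)@[u,v,1]; d=T[:3,:3].T@np.array([p[0],-p[1],-p[2]])
    return -T[:3,:3].T@T[:3,3], d/np.linalg.norm(d)
def onz(c,u,v,z):
    o,d=ray(c,u,v); return o+d*(z-o[2])/d[2]
def proj(c,P):
    T=np.array(c['world_to_cam']);q=T[:3,:3]@np.array(P)+T[:3,3]
    r=np.array(c['camera_matrix'])@[q[0],-q[1],-q[2]]; return r[:2]/r[2]
def tri(ca,a,cb,b):
    o1,d1=ray(ca,*a);o2,d2=ray(cb,*b)
    s=np.linalg.lstsq(np.c_[d1,-d2],o2-o1,rcond=None)[0]
    p,q=o1+s[0]*d1,o2+s[1]*d2
    return (p+q)/2,np.linalg.norm(p-q)
E
python3 - <<'E'
from h import *
np.set_printoptions(precision=4,suppress=True)
for n in('scene','top'):
    c=cam(n,n+'0.png');print({k:v for k,v in c.items() if k!='image'})
print(telemetry.get_state())
E
```

```text
{'camera_matrix': array([[455.5634,   0.    , 319.0948],
       [  0.    , 455.5634, 192.0763],
       [  0.    ,   0.    ,   1.    ]]), 'world_to_cam': array([[ 0.6031, -0.7977, -0.006 , -0.5623],
       [ 0.3185,  0.2339,  0.9186, -0.1803],
       [-0.7314, -0.5559,  0.3951, -0.6554],
       [ 0.    ,  0.    ,  0.    ,  1.    ]])}
{'camera_matrix': array([[495.7219,   0.    , 321.9731],
       [  0.    , 495.7219, 189.6581],
       [  0.    ,   0.    ,   1.    ]]), 'world_to_cam': array([[-0.0021, -0.9999,  0.0159, -0.3065],
       [ 0.9965, -0.0008,  0.0834, -0.5456],
       [-0.0833,  0.0161,  0.9964, -0.8949],
       [ 0.    ,  0.    ,  0.    ,  1.    ]])}
{'t': 0.1, 'joints': array([ 1.1394,  0.3328, -0.0647,  1.4609,  0.0216,  1.3499, -0.0885]), 'joint_vel': array([-0.0007, -0.0027, -0.0013, -0.0037,  0.002 , -0.    , -0.0002]), 'effort': array([  0.0014, -62.6749,   0.0496, -39.2433,   0.0165,   0.007 ,
        -0.0001]), 'ee_pos': array([ 0.2483, -0.5732,  0.2306]), 'tool_rot': array([-3.075 , -0.6375,  0.0005]), 'contact_force': array([-0.5282,  0.3363, -0.7562]), 'torque': array([ 0.0176, -0.0502, -0.0124]), 'grasp_force': 0.0, 'gripper_width': 1.0005608569510582}
```

View pics/scene0.png

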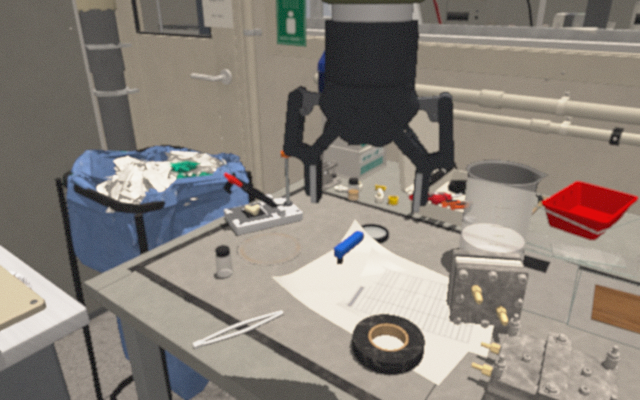

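View pics/top0.png

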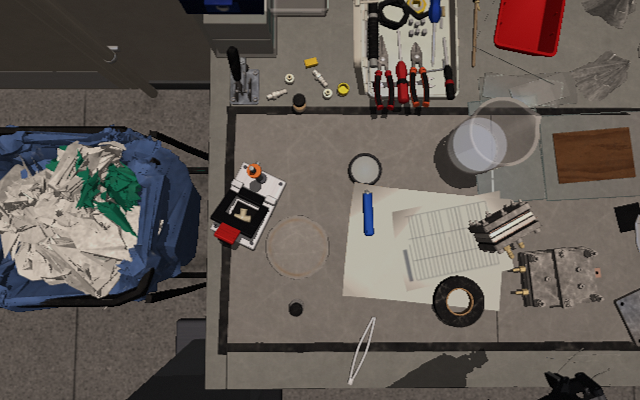

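The scene view shows the open cover (black, red tab about (235,182)), post with orange collar (~(285,155)) and blue loupe (~(350,243)). In the top view the tab is at about (227,233), the collar (255,170), the fitting (240,212), the handle (368,213), the lens (365,168), and the vials (299,102) and (296,309).

```bash
cat > m.py <<'E'
from h import *
np.set_printoptions(precision=4,suppress=True)
def blob(c,lo,hi,box,ret=False):
    hsv=cv2.cvtColor(c['image'],cv2.COLOR_RGB2HSV);m=cv2.inRange(hsv,np.array(lo),np.array(hi))
    k=np.zeros_like(m);x0,y0,x1,y1=box;k[y0:y1,x0:x1]=m[y0:y1,x0:x1]
    n,l,s,ce=cv2.connectedComponentsWithStats(k)
    i=1+np.argmax(s[1:,4]);pts=np.argwhere(l==i)[:,::-1].astype(np.float32)
    return ce[i],s[i],cv2.minAreaRect(pts),pts
E
python3 - <<'E'
from m import *
t=cam('top');s=cam('scene')
O=((5,150,120),(20,255,255));B=((105,120,40),(125,255,255))
ot=blob(t,*O,(240,155,270,185));os_=blob(s,*O,(275,145,295,165))
print('orange',ot[:3],os_[:3]);print(tri(t,ot[0],s,os_[0]))
bt=blob(t,*B,(350,180,385,245));print('blue',bt[:3])
bs=blob(s,*B,(325,225,370,265));print(bs[:3], tri(t,bt[0],s,bs[0]))
for n,b in (('t',(t,(0,150,60),(4,255,255),(205,215,245,250))),('s',(s,(0,150,60),(6,255,255),(220,168,250,195)))):
    r=blob(*b);print('red',r[:3]);globals()['r'+n]=r
print(tri(t,rt[0],s,rs[0]))
a=cv2.resize(t['image'][145:260,195:310],None,fx=5,fy=5,interpolation=2)
b=cv2.resize(t['image'][145:245,335:395],None,fx=5,fy=5,interpolation=2)
b=cv2.copyMakeBorder(b,0,575-500,0,0,0)
cv2.imwrite('pics/c1.png',cv2.cvtColor(np.hstack([a,b])[:,:800],4))
a=cv2.resize(s['image'][145:240,215:310],None,fx=6,fy=6,interpolation=2)
cv2.imwrite('pics/c2.png',cv2.cvtColor(a,4))
E
```

```text
orange (array([254.3578, 170.367 ]), array([247, 164,  14,  14, 109], dtype=int32), ((253.5, 170.5), (13.0, 13.0), 90.0)) (array([282.5714, 153.8095]), array([281, 151,   6,   6,  21], dtype=int32), ((283.5, 153.5), (5.0, 5.0), 0.0))
(array([ 0.5655, -0.1918,  0.1324]), np.float64(0.007750965179837802))
blue (array([367.7228, 214.1813]), array([363, 193,  11,  43, 386], dtype=int32), ((367.7149658203125, 214.01358032226562), (42.23785400390625, 9.132509231567383), 87.27368927001953))
(array([347.7024, 244.0595]), array([335, 232,  28,  28, 336], dtype=int32), ((348.028564453125, 243.00082397460938), (12.238055229187012, 34.0484504699707), 46.636573791503906)) (array([ 0.499 , -0.3913,  0.0244]), np.float64(0.0017122974125187863))
red (array([226.7635, 232.9231]), array([214, 222,  27,  23, 351], dtype=int32), ((226.6000213623047, 232.80001831054688), (22.360679626464844, 16.099689483642578), 26.56505012512207))
red (array([234.075, 180.25 ]), array([226, 175,  17,  11,  80], dtype=int32), ((233.88235473632812, 180.02940368652344), (17.571369171142578, 7.48410177230835), 12.528807640075684))
(array([ 0.4667, -0.1456,  0.0964]), np.float64(0.0027547999597204737))
```

View pics/c1.png

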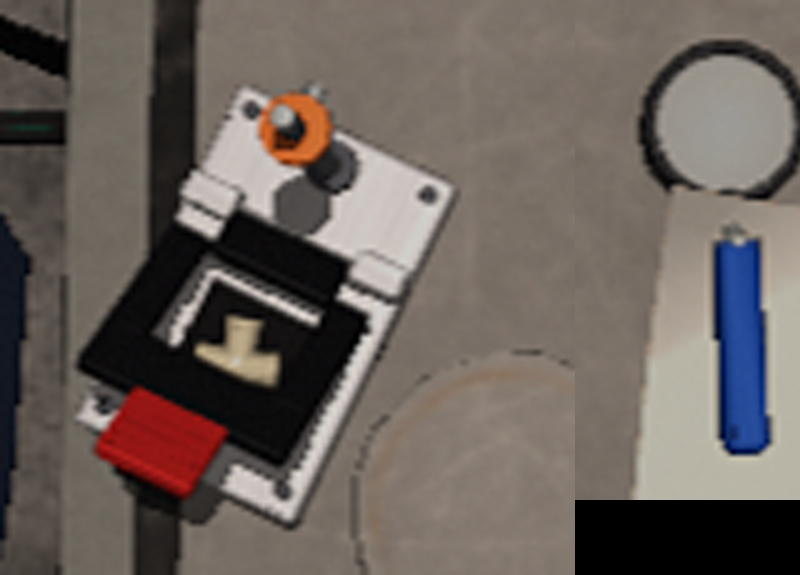

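View pics/c2.png

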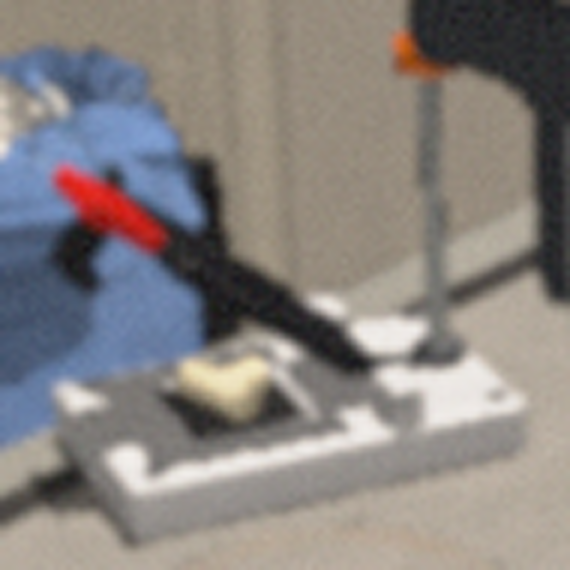

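The crops show: block corners (crop px) at about (243,90), (455,190), (292,523), (80,412). The tab is tilted up, and the ring and handle are clear. In the scene view the gripper hides part of the collar.

```bash
cat > n.py <<'E'
from m import *
t=cam('top')
px=lambda u,v:((u+.5)/5-.5+195,(v+.5)/5-.5+145)
C=np.array([onz(t,*px(*p),.02) for p in((243,90),(455,190),(292,523),(80,412))])
E
python3 - <<'E'
from n import *
print(C); print([np.linalg.norm(C[i]-C[(i+1)%4]) for i in range(4)])
x=(C[0]+C[1]-C[2]-C[3]);x/=np.linalg.norm(x);y=np.array([-x[1],x[0],0]);c=C.mean(0)
part=c-x*.02;print('part',part,'yaw',np.arctan2(x[1],x[0]),'xaxis',x)
print('fit check',onz(t,*px(240,355),.03))
for th in(0,.3,.5,.6,.7,1):
    r=.107;p=part+x*(.045-r*np.cos(th)+.004*np.sin(th));p[2]=.03+r*np.sin(th)+.004*np.cos(th);print(th,p,proj(t,p))
p=part+.076*x
for z in(.11,.12,.13,.14): p[2]=z;print(z,proj(t,p), p)
p[2]=.17;print('posttop',proj(t,p))
g=t['image'][145:195,340:392].mean(2); m=(cv2.inRange(g,0,75))
pts=np.argwhere(m>0)[:,::-1]; pts=pts[(np.abs(np.hypot(pts[:,0]+340-365,pts[:,1]+145-168)-15)<5)]
e=cv2.minEnclosingCircle(pts.astype(np.float32));print(e,len(pts))
L=onz(t,e[0][0]+340,e[0][1]+145,.009);b=blob(t,(105,120,40),(125,255,255),(350,180,385,245))
H=onz(t,*b[0],.032);print('lens',L,'handle',H,np.linalg.norm((L-H)[:2]),np.arctan2(*(L-H)[1::-1]))
(_,_,a)=b[2]; print(b[2])
from scipy.spatial.transform import Rotation as R
print(R.from_rotvec(telemetry.get_state()['tool_rot']).as_matrix())
E
```

```text
[[ 0.5965 -0.1601  0.02  ]
 [ 0.5589 -0.2395  0.02  ]
 [ 0.4355 -0.1799  0.02  ]
 [ 0.4765 -0.1013  0.02  ]]
[np.float64(0.08784388358188489), np.float64(0.13698449998558407), np.float64(0.08863778711042744), np.float64(0.13362970766541668)]
part [ 0.4988 -0.1615  0.02  ] yaw -0.45257368595227654 xaxis [ 0.8993 -0.4373  0.    ]
fit check [ 0.4971 -0.1616  0.03  ]
0 [ 0.4431 -0.1344  0.034 ] [226.9425 245.3417]
0.3 [ 0.4484 -0.137   0.0654] [225.3369 242.7746]
0.5 [ 0.4566 -0.1409  0.0848] [225.7063 238.2616]
0.6 [ 0.4619 -0.1435  0.0937] [226.3507 235.1791]
0.7 [ 0.468  -0.1465  0.102 ] [227.3044 231.5725]
1 [ 0.4903 -0.1574  0.1222] [231.9602 217.9724]
0.11 [255.9746 172.4853] [ 0.5672 -0.1947  0.11  ]
0.12 [255.274  171.7776] [ 0.5672 -0.1947  0.12  ]
0.13 [254.5562 171.0525] [ 0.5672 -0.1947  0.13  ]
0.14 [253.8207 170.3096] [ 0.5672 -0.1947  0.14  ]
posttop [251.5008 167.9662]
((23.839040756225586, 24.416095733642578), 17.422443389892578) 251
lens [ 0.585  -0.3871  0.009 ] handle [ 0.4992 -0.3912  0.032 ] 0.08589759296278425 0.04717886993714029
((367.7149658203125, 214.01358032226562), (42.23785400390625, 9.132509231567383), 87.27368927001953)
[[ 0.9176  0.3975 -0.0002]
 [ 0.3976 -0.9176  0.0006]
 [-0.     -0.0006 -1.    ]]
```

Request:
{"fn": "drive_tool", "kwargs": {"rows": "0 0 0 0 0 0.136 -1; 0 0 0 0 0 0.136 -1; 0 0 0 0 0 0.137 -1; 15 -30 0 0 0 0 -1; 20 -40 0 0 0 0 -1; 20 -40 0 0 0 0 -1; 20 -40 0 0 0 0 -1; 20 -40 0 0 0 0 -1", "newtons": 60}}

```text
t: 1.05
ee_pos: [0.344, -0.3818, 0.2314]
tool_rot: [3.141, -0.0, 0.0]
contact_force: [1.0, -0.4, 0.7]
gripper_width: 0.006
grasp_force: 0.0
```

Request:
{"fn": "drive_tool", "kwargs": {"rows": "20 -40 0 0 0 0 -1; 20 -40 0 0 0 0 -1; 20 -40 0 0 0 0 -1; 20 -40 0 0 0 0 -1; 20 -40 0 0 0 0 -1; 15 -35 20 0 0 0 -1; 5 -4 30 0 0 0 -1; 0 0 20 0 0 0 -1"}}

```text
t: 1.85
ee_pos: [0.4638, -0.1426, 0.1598]
tool_rot: [-3.141, -0.005, 0.001]
contact_force: [0.7, -1.0, -0.1]
gripper_width: 0.001
grasp_force: 0.0
```

```bash
python3 - <<'E'
from m import *
s=cam('scene');t=cam('top');st=telemetry.get_state();print(st['ee_pos'],st['contact_force'])
rs=lambda i:cv2.resize(i,None,fx=4,fy=4,interpolation=2)
cv2.imwrite('pics/c3.png',cv2.cvtColor(np.hstack([rs(s['image'][120:250,210:310]),rs(t['image'][140:270,195:295])]),4))
E
```

```text
[ 0.462  -0.1438  0.1588] [ 0.3045 -0.1374  0.1421]
```

View pics/c3.png

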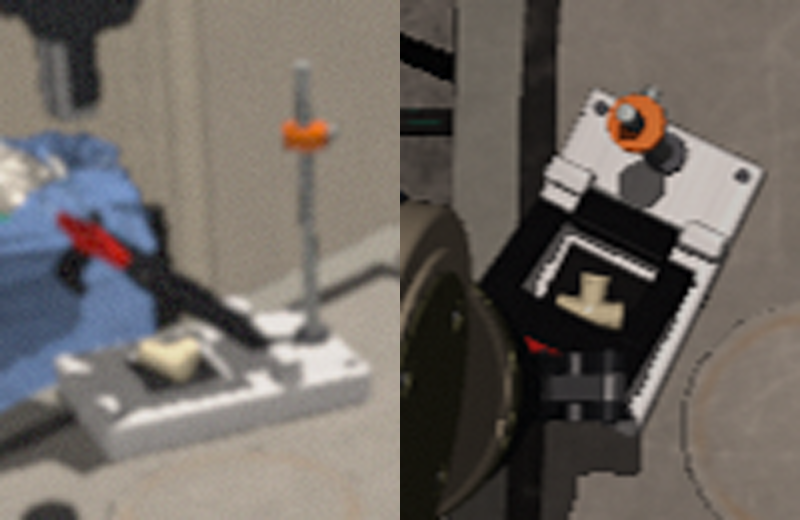

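In the scene crop the fingertip hangs right above the tab (fingertip ~(227,147), tab ~(234,180)), and the collar is now fully visible at ~(286,154). Next I press the tab along its arc.

Request:
{"fn": "drive_tool", "kwargs": {"rows": "0 0 30 0 0 0 -1; 0 0 24 0 0 0 -1; -3 -1.5 11 0 0 0 -1; -3.5 -1.6 11 0 0 0 -1; -4 -2 10 0 0 0 -1; -4 -2 10 0 0 0 -1; -2 -1 8 0 0 0 -1; -1 -0.5 7 0 0 0 -1"}}

```text
t: 2.75
ee_pos: [0.4459, -0.136, 0.05]
tool_rot: [3.141, -0.0, 0.0]
contact_force: [-0.3, -0.0, 1.3]
gripper_width: 0.002
grasp_force: 0.7
```

Request:
{"fn": "drive_tool", "kwargs": {"rows": "-1 -0.5 6 0 0 0 -1; -1 -0.5 5 0 0 0 -1; 0 0 3 0 0 0 -1; 0 0 2 0 0 0 -1; 0 0 2 0 0 0 -1; 0 0 1 0 0 0 -1; 0 0 0 0 0 0 -1; 0 0 0 0 0 0 -1"}}

```text
t: 3.55
ee_pos: [0.444, -0.1349, 0.0327]
tool_rot: [3.141, -0.0, -0.001]
contact_force: [-10.2, 2.3, 25.4]
gripper_width: 0.001
grasp_force: 13.0
```

25 N at z = 33 mm means the tab is pressed home. I'll lift off and look.

Request:
{"fn": "drive_tool", "kwargs": {"rows": "0 0 -8 0 0 0 -1; 0 0 -15 0 0 0 -1; 0 0 -30 0 0 0 -1; 0 20 -40 0 0 0 -1; 10 40 -10 0 0 0 0.2; 10 45 0 0 0 0 0.2; 10 45 0 0 0 0 0.2; 10 45 0 0 0 0 0.2"}}

```text
t: 4.35
ee_pos: [0.4842, -0.3318, 0.1344]
tool_rot: [3.141, -0.0, 0.0]
contact_force: [0.2, -0.3, 0.3]
gripper_width: 0.601
grasp_force: 0.0
```

```bash
python3 - <<'E'
from m import *
s=cam('scene');t=cam('top');st=telemetry.get_state();print(st['ee_pos'],st['contact_force'],st['t'])
O=((5,120,90),(20,255,255))
ot=blob(t,*O,(240,155,270,185));os_=blob(s,*O,(270,140,300,170));print(ot[0],os_[:2])
print(tri(t,ot[0],s,os_[0]))
for z in(.11,.12,.125,.13,.135,.14):print(z,proj(s,[.567,-.1945,z]))
print('posttop',proj(s,[.567,-.1945,.17]),'postbase',proj(s,[.567,-.1945,.02]))
rs=lambda i:cv2.resize(i,None,fx=4,fy=4,interpolation=2)
cv2.imwrite('pics/c4.png',cv2.cvtColor(np.hstack([rs(s['image'][120:250,210:310]),rs(t['image'][140:270,195:295])]),4))
E
```

```text
[ 0.4828 -0.3365  0.1335] [-0.3444  0.1388 -0.0291] 4.45
[254.395  170.3866] (array([286.3846, 153.2692]), array([281, 149,  12,   9,  78], dtype=int32))
(array([ 0.5678, -0.1948,  0.1334]), np.float64(0.0001529458930896148))
0.11 [286.4414 164.3817]
0.12 [286.2706 159.6863]
0.125 [286.1846 157.3233]
0.13 [286.0983 154.9501]
0.135 [286.0116 152.5666]
0.14 [285.9245 150.1727]
posttop [285.3939 135.5873] postbase [287.915  204.8906]
```

View pics/c4.png

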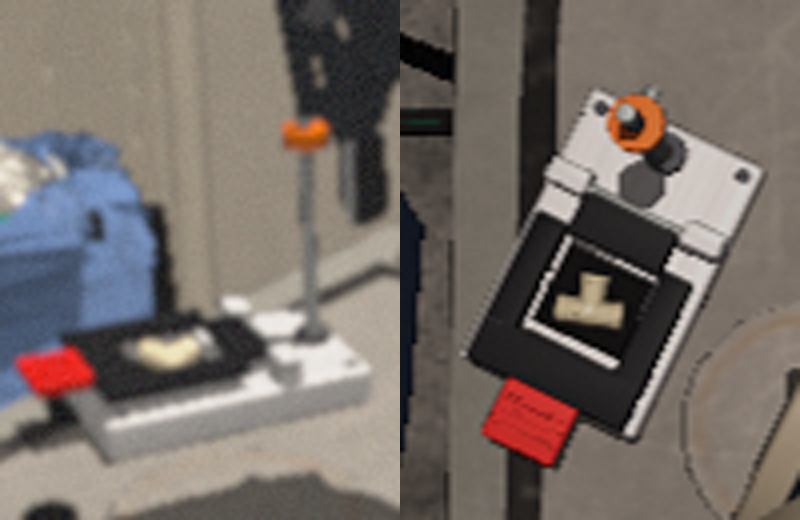

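The cover is shut flat in both views. The two-view collar height of 0.1334 m agrees to under a millimetre with its silhouette on the post. Now I'll grasp the handle, 10 mm lensward of its centre.

Request:
{"fn": "drive_tool", "kwargs": {"rows": "13 27 10 0 0 0 0.2; 13 27 10 0 0 0 0.2; 0 0 30 0 0 -0.047 0.2; 0 0 26 0 0 0 0.2; 0 0 20 0 0 0 0.2; 0 0 15 0 0 0 0.2; 0 0 10 0 0 0 0.2; 0 0 5 0 0 0 0.2"}}

```text
t: 5.25
ee_pos: [0.5099, -0.3837, 0.0077]
tool_rot: [-3.14, -0.074, 0.001]
contact_force: [-0.4, 0.1, -0.0]
gripper_width: 0.602
grasp_force: 0.0
```

Request:
{"fn": "drive_tool", "kwargs": {"rows": "0 0 0 0 0 0 0.2; 0 0 0 0 0 0 -1; 0 0 0 0 0 0 -1; 0 0 0 0 0 0 -1; 0 0 0 0 0 0 -1; 0 0 0 0 0 0 -1; 0 0 0 0 0 0 -1; 0 0 0 0 0 0 -1", "newtons": 60}}

```text
t: 6.05
ee_pos: [0.5107, -0.3852, 0.0098]
tool_rot: [3.139, 0.073, 0.003]
contact_force: [-1.2, -2.2, 5.8]
gripper_width: 0.196
grasp_force: 60.2
```

Request:
{"fn": "drive_tool", "kwargs": {"rows": "0 0 -5 0 0 0 -1; 0 0 -10 0 0 0 -1; 0 0 -15 0 0 0 -1; 0 0 -20 0 0 0 -1; 0 0 -25 0 0 0 -1; 0 0 -25 0 0 0 -1; 0 0 -20 0 0 0 -1; 0 0 -8 0 0 0 -1"}}

```text
t: 6.85
ee_pos: [0.5111, -0.3844, 0.1399]
tool_rot: [3.138, 0.074, 0.005]
contact_force: [-0.1, -0.1, -1.3]
gripper_width: 0.194
grasp_force: 59.4
```

```bash
python3 - <<'E'
from m import *
s=cam('scene');t=cam('top');st=telemetry.get_state();print(st['ee_pos'],st['tool_rot'],st['contact_force'],st['grasp_force'],st['t'])
rs=lambda i:cv2.resize(i,None,fx=4,fy=4,interpolation=2)
cv2.imwrite('pics/c5.png',cv2.cvtColor(np.hstack([rs(s['image'][130:275,310:410]),rs(t['image'][125:270,320:420])]),4))
E
```

```text
[ 0.5106 -0.3842  0.1381] [3.1391 0.0737 0.0033] [-0.2414 -0.351  -3.2301] 59.35962796211243 6.95
```

View pics/c5.png

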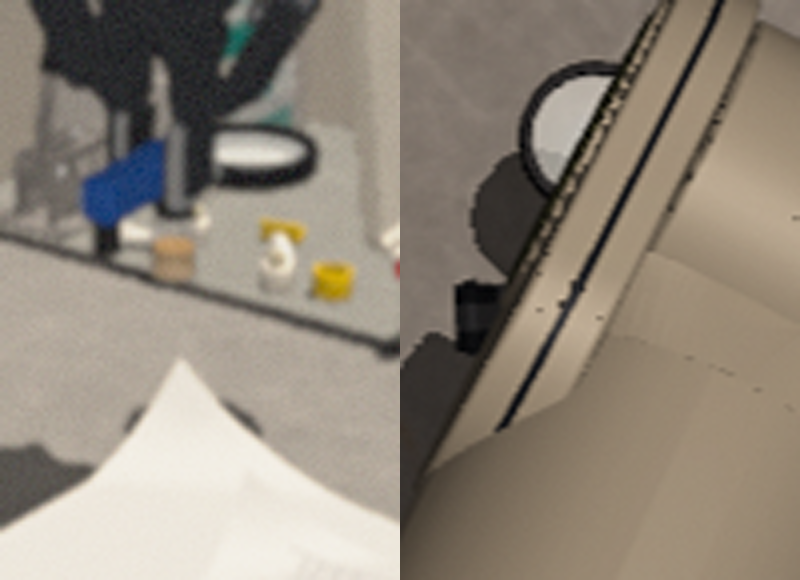

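The loupe hangs level in the grip (ring centre in the scene ≈ (376,168)). I'll measure the lens centre relative to the TCP now.

```bash
cat > lens.py <<'E'
from m import *
def lens(c,seed,thr=90):
    g=cv2.cvtColor(c['image'],cv2.COLOR_RGB2GRAY);G=cv2.resize(g,None,fx=4,fy=4,interpolation=cv2.INTER_CUBIC)
    n,l,s,ce=cv2.connectedComponentsWithStats((G>thr).astype(np.uint8),connectivity=4)
    i=l[int(seed[1]*4),int(seed[0]*4)];k=(l==i).astype(np.uint8)
    h=cv2.convexHull(max(cv2.findContours(k,0,1)[0],key=len))
    e=cv2.fitEllipse(h);return ((np.array(e[0])+.5)/4-.5,np.array(e[1])/4,e[2],s[i])
def level(c,P,r=.026):
    a=np.linspace(0,6.283,60);q=np.array([proj(c,np.array(P)+[r*np.cos(x),r*np.sin(x),0]) for x in a],np.float32)
    return cv2.fitEllipse(q)
E
python3 - <<'E'
from lens import *
s=cam('scene')
for thr in(80,100,120):
    e=lens(s,(376,168),thr);print(e);P=onz(s,*e[0],.134+.003);print(P, P-telemetry.get_state()['ee_pos'],level(s,P))
print(blob(s,(105,120,40),(125,255,255),(325,150,370,200))[:3])
E
```

```text
(array([372.1718, 168.8524]), array([12.332 , 26.5817]), 87.83529663085938, array([1450,  654,   97,   48, 3330], dtype=int32))
[ 0.5833 -0.3839  0.137 ] [ 0.0732 -0.      0.0005] ((372.2186279296875, 169.00103759765625), (10.091926574707031, 29.28817367553711), 92.03587341308594)
(array([371.9953, 168.6309]), array([10.691 , 26.2715]), 87.50398254394531, array([1451,  656,   95,   41, 2938], dtype=int32))
[ 0.5841 -0.3831  0.137 ] [0.074  0.0008 0.0005] ((372.04180908203125, 168.7789306640625), (10.066398620605469, 29.249147415161133), 92.02427673339844)
(array([372.5348, 168.2056]), array([ 8.9236, 24.8118]), 90.87535858154297, array([1452,  657,   92,   35, 2601], dtype=int32))
[ 0.5865 -0.3827  0.137 ] [0.0765 0.0012 0.0005] ((372.58154296875, 168.3525848388672), (10.016006469726562, 29.181427001953125), 92.04052734375)
(array([340.8008, 176.5301]), array([330, 166,  21,  22, 266], dtype=int32), ((341.6700134277344, 176.6900177001953), (13.787528038024902, 24.729007720947266), 55.304840087890625))
```

Request:
{"fn": "drive_tool", "kwargs": {"rows": "-15 0 0 0 0 0 -1; -30 -10 0 0 0 0 -1; -22 -25 0 0 0 0 -1; -9.6 -40 0 0 0 0 -1; 0 -45 0 0 0 0 -1; 0 -45 0 0 0 0 -1; 0 -35 0 0 0 0 -1; 0 -14 0 0 0 0 -1"}}

```text
t: 7.8
ee_pos: [0.4227, -0.1702, 0.1353]
tool_rot: [-3.14, -0.08, 0.003]
contact_force: [0.4, -0.3, -2.4]
gripper_width: 0.198
grasp_force: 59.3
```

Request:
{"fn": "drive_tool", "kwargs": {"rows": "0 -7 0 0 0 0 -1; 0 -3 0 0 0 0 -1; 0 0 0 0 0 0 -1; 0 0 0 0 0 0 -1; 0 0 0 0 0 0 -1; 0 0 0 0 0 0 -1; 0 0 0 0 0 0 -1; 0 0 0 0 0 0 -1"}}

```text
t: 8.6
ee_pos: [0.423, -0.1639, 0.1363]
tool_rot: [3.141, 0.073, 0.0]
contact_force: [0.1, -0.0, -0.7]
gripper_width: 0.197
grasp_force: 59.3
```

```bash
python3 - <<'E'
from lens import *
s=cam('scene');t=cam('top');st=telemetry.get_state();print(st['ee_pos'],st['tool_rot'],st['contact_force'],st['grasp_force'],st['t'])
print('expect',proj(s,[.498,-.1615,.134]),proj(t,[.498,-.1615,.134]),proj(t,[.498,-.1615,.03]))
O=((5,120,90),(20,255,255));print(blob(t,*O,(240,155,270,185))[0],blob(s,*O,(270,140,300,170))[0])
rs=lambda i:cv2.resize(i,None,fx=4,fy=4,interpolation=2)
cv2.imwrite('pics/c6.png',cv2.cvtColor(np.hstack([rs(s['image'][110:250,210:310]),rs(t['image'][130:270,195:295])]),4))
E
```

```text
[ 0.423  -0.1639  0.1363] [3.1406 0.0734 0.0001] [-0.0839 -0.3046 -1.9239] 59.3324875831604 8.7
expect [249.5258 159.0198] [233.3843 213.0614] [242.5778 215.1217]
[254.395  170.3866] [285.9718 153.4366]
```

View pics/c6.png

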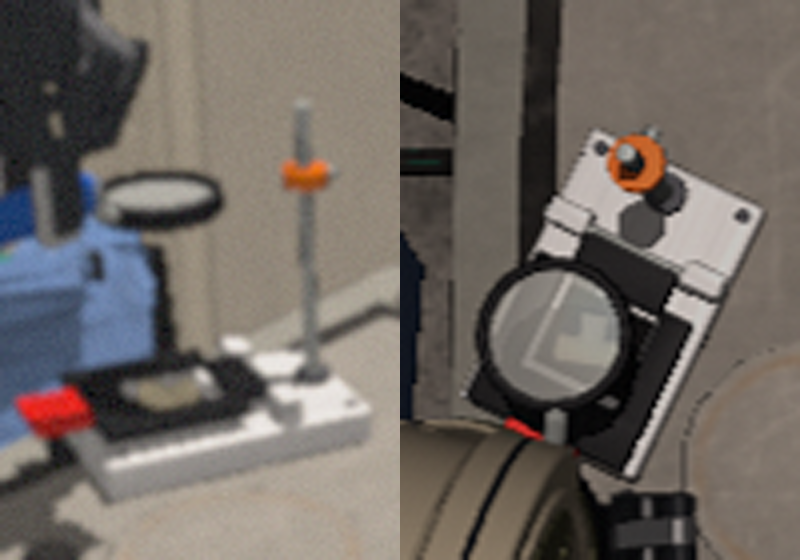

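The lens sits over the fitting: top centre ≈ (234,213.7) against the expected (233.4,213.1), scene ≈ (250,160) against (249.5,159). The cover is still shut. I'll refine with ellipse fits.

```bash
python3 - <<'E'
from lens import *
s=cam('scene');t=cam('top')
for thr in(90,105,120):
    a=lens(s,(250,159),thr);print('s',a)
    P=onz(s,*a[0],.135);print(P,level(s,P,.027))
for thr in(80,90,100):
    b=lens(t,(230,218),thr);print('t',b)
    print(tri(s,a[0],t,b[0]))
# outer ring from dark mask, scene
for c,se,R_ in((s,(250,160),18),(t,(234,213.5),22)):
    g=cv2.cvtColor(c['image'],cv2.COLOR_RGB2GRAY).astype(np.float32)
    pts=[]
    for an in np.linspace(0,2*np.pi,72,endpoint=False):
        r=np.arange(3,R_,.25);ax=1 if c is t else .5
        v=cv2.remap(g,(se[0]+r*np.cos(an)).astype(np.float32)[None],(se[1]+r*ax*np.sin(an)).astype(np.float32)[None],1)[0]
        i=np.argmin(np.diff(v[::1])) ;pts.append((se[0]+r[i]*np.cos(an),se[1]+r[i]*ax*np.sin(an)))
    print('inner edge',cv2.fitEllipseAMS(np.array(pts,np.float32)))
E
```

```text
s (array([336.4749, 192.8123]), array([ 501.6713, 1002.4164]), 91.6876220703125, array([      0,       0,    2560,    1600, 3270002], dtype=int32))
[ 0.4609 -0.3919  0.135 ] ((336.4969482421875, 193.04510498046875), (13.538870811462402, 34.150901794433594), 90.57246398925781)
s (array([247.0496, 158.9867]), array([ 8.529 , 29.8691]), 81.49256896972656, array([ 941,  620,  110,   38, 2679], dtype=int32))
[ 0.4933 -0.1596  0.135 ] ((246.99253845214844, 159.117919921875), (9.115057945251465, 28.4818058013916), 86.66204833984375)
s (array([247.3902, 158.9162]), array([ 8.0888, 27.8533]), 82.10489654541016, array([ 944,  621,  106,   35, 2326], dtype=int32))
[ 0.494  -0.1599  0.135 ] ((247.33349609375, 159.0471954345703), (9.108376502990723, 28.466699600219727), 86.67691040039062)
t (array([233.1772, 213.3201]), array([32.2613, 32.9105]), 50.6430778503418, array([  869,   790,   131,   130, 13207], dtype=int32))
(array([ 0.4963, -0.1599,  0.1343]), np.float64(0.0035352833932674583))
t (array([233.1997, 213.2757]), array([32.0076, 32.5282]), 50.31163024902344, array([  870,   790,   129,   129, 12991], dtype=int32))
(array([ 0.4964, -0.16  ,  0.1343]), np.float64(0.0036109337712211774))
t (array([233.2648, 213.2643]), array([31.7732, 32.2869]), 51.008792877197266, array([  871,   791,   127,   128, 12739], dtype=int32))
(array([ 0.4964, -0.16  ,  0.1343]), np.float64(0.0036981302991055914))
inner edge ((248.72314453125, 158.33663940429688), (7.237753868103027, 29.478605270385742), 86.02979278564453)
inner edge ((233.28697204589844, 213.2929229736328), (31.517040252685547, 33.34272384643555), 62.673885345458984)
```

```bash
python3 - <<'E'
from lens import *
s=cam('scene');t=cam('top')
g=cv2.cvtColor(s['image'],cv2.COLOR_RGB2GRAY).astype(np.float32)
L=np.array([.4977,-.161,.1325]);a=np.linspace(0,2*np.pi,720)
ring=lambda dz:np.array([proj(s,L+[.032*np.cos(x),.032*np.sin(x),dz]) for x in a])
up,lo=ring(.006),ring(-.006)
for u in range(240,266,2):
    col=g[140:185,u]; d=np.where(col<100)[0]+140
    f=lambda q,fn:fn(q[np.abs(q[:,0]-u)<1][:,1]) if (np.abs(q[:,0]-u)<1).any() else np.nan
    def edge(i0,st):  # subpixel crossing of 100
        i=i0
        a0,b0=g[i-st,u],g[i,u]; return i-st*(100-b0)/(a0-b0)
    print(u,'top meas %.1f pred %.1f | bottom meas %.1f pred %.1f'%(edge(d[0],1),f(up,np.min),edge(d[-1],-1),f(lo,np.max)))
print('right end pred',up[:,0].max(),'row',up[up[:,0].argmax()],lo[lo[:,0].argmax()])
E
```

```text
240 top meas 142.9 pred 152.7 | bottom meas 171.2 pred 168.1
242 top meas 152.7 pred 152.3 | bottom meas 167.6 pred 168.3
244 top meas 152.0 pred 152.0 | bottom meas 172.6 pred 168.4
246 top meas 152.1 pred 151.8 | bottom meas 175.8 pred 168.4
248 top meas 152.2 pred 151.6 | bottom meas 183.4 pred 168.4
250 top meas 152.2 pred 151.6 | bottom meas 190.7 pred 168.4
252 top meas 152.1 pred 151.6 | bottom meas 179.9 pred 168.3
254 top meas 152.1 pred 151.6 | bottom meas 167.2 pred 168.1
256 top meas 152.3 pred 151.7 | bottom meas 166.9 pred 167.8
258 top meas 152.3 pred 151.9 | bottom meas 166.4 pred 167.4
260 top meas 152.4 pred 152.2 | bottom meas 165.9 pred 166.9
262 top meas 153.5 pred 152.7 | bottom meas 165.2 pred 166.2
264 top meas 154.7 pred 153.3 | bottom meas 163.5 pred 165.4
right end pred 265.8206985406559 row [265.8207 156.1045] [266.1437 161.9841]
```

The silhouette matches a level ring at z ≈ 0.133. I'll raise it 1 mm to match the collar, let it settle, then hand in.

Request:
{"fn": "drive_tool", "kwargs": {"rows": "0 0 -0.5 0 0 0 -1; 0 0 -0.5 0 0 0 -1; 0 0 0 0 0 0 -1; 0 0 0 0 0 0 -1; 0 0 0 0 0 0 -1; 0 0 0 0 0 0 -1; 0 0 0 0 0 0 -1; 0 0 0 0 0 0 -1"}}

```text
t: 9.7
ee_pos: [0.423, -0.1638, 0.1373]
tool_rot: [3.141, 0.073, 0.0]
contact_force: [-0.1, 0.5, -1.6]
gripper_width: 0.198
grasp_force: 59.3
```

```bash
python3 -c "
from h import *
st=telemetry.get_state();print(st['ee_pos'],st['grasp_force'],abs(st['joint_vel']).max())
print(workorder.job_done())"
```

```text
[ 0.42301086 -0.1638217   0.13732038] 59.331799149513245 0.0008753193475519695
the job is handed in; nothing more can be done
None
```

I handed the job in at about 9.7 s with the cover shut and the loupe held still, level and centred over the fitting, its lens about 0.134 m up at the collar's measured height; the hand-in returned no verdict.

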